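Tip the orange-capped detector module onto the service pad, board up

ROBOT

A 6-joint arm with a two-finger parallel gripper is mounted at the origin on the work surface. World frame = base frame: x ahead of the robot, y to its left, z up, the work surface at z = 0. Lengths are in m, angles in rad, forces in N, time in s.
With the tool pointing down it reaches from about 0.35 to 0.85 m from the base axis. Payload 8.1 kg.
Tool frame: the origin (TCP) lies on the mounting face of the last link; the fingertips stand 186 mm ahead of it and the grasp point (between the pads) lies 167 mm ahead of it; z points along the fingers, y is the direction in which the jaws open and shut (so a half turn about z gives the same grasp; the last joint's range is limited). The gripper opens to 93 mm and grips with 3 to 60 N. Pads are 15 mm wide; open, the fingers measure 128 mm over their backs; the gripper's body (75 mm by 188 mm) begins 65 mm behind the grasp point.
Start: joints at [-1.197, 0.13, 1.488, -0, 1.523, -0.085], TCP at [0.266, -0.538, 0.405] pointing down, gripper open.
Joint ranges: [-2.96, 2.96], [-0.89, 2.26], [0.02, 2.5], [-1.34, 4.48], [0, 2.73], [-2.66, 2.66]. Speed limits (rad/s): [2.39, 2.39, 2.79, 3.14, 3.14, 3.14].

INTERFACE

Orientations are given as a rotation vector (axis times angle).
In Python, from plant import robot, read_camera, spotter gives the robot as it stands.
- The arm moves only by the tool arm_command, never from a script. Its arguments are lists of equal length, an entry for each row: "xyz": the shift along the world's x, y, z in cm, a list of three; "turn": the turn, a rotation vector about the world's x, y, z in rad, a list of three. A call has 1 to 12 rows; each row shifts and turns the commanded pose from where the row before left it; what a row does not reach is not made up. A row lasts 1/8 s, in which the tool goes at most 62.5 mm and 10.7 degrees, less where a joint would pass 70% of its speed; a pose out of reach is approached as far as the arm can. A call is refused whole if a number of a shift passes 6.25 or a number of a turn 0.188, either way. A call with a gripper value outside its range is refused whole. "gripper" is the finger opening in cm, from 0 to 9.3, set as the call begins (left out, the last holds). The fingers move at their own pace and stop on an object; "force" is the grip in N (left out, the last holds). Time passes only in rows, so rows that do not move let the fingers close. It gives the time, the measured TCP pose, the force and the opening at its end, in the units of the state.
- robot.read_state(): the state, without advancing time (a new reading comes with each control period).
- read_camera(name): name is "scene" or "top" or "wrist"; returns a dict with "frame" (384x512x3 uint8, red, green, blue), "z_map" (384x512 float32, m along the optical axis (not along the pixel's ray), 0 where there is no reading), "fx", "fy", "cx", "cy" (pixels), "eye" and "orientation" of the camera in the world. Camera axes: x right, y down, z forward; pixel columns grow to the right and rows downward; lengths in m; the calibration is good to about 2 mm. A picture is of the moment at which its call begins.
- robot.close_job(): hands the job in, once; it reports no verdict.
Trained networks look in a picture, given as the dict that the camera call returned (one of the last four; its "shot" number tells which), for a name from the list of things; names that differ only in an ending like _2 or _b are one class to them, and where a whole thing is asked for, a point or a joint stands for the part that bears it (a point fixed in the world has none). Each returns a list of dicts, best first, with "confidence" (0 to 1); they miss things now and then, are a little off and sometimes report something else, mostly with a low value. They report only what shows in the picture. A call takes as long as a camera call. They do not tell look-alikes from the thing itself.
- spotter.masks_of(picture, query): "pixels" (384x512 bool, what is visible of it) and "centre" ([row, column] in pixels, amid what is visible of it).
The state is a dict: "t": time; "q": joint angles; "dq": joint speeds; "joint_torque": joint torques, N m; "tool_pos": TCP position; "orientation": TCP orientation; "force": force on the tool from outside, world axes, zero at the start; "wrist_torque": the same for the moment, N m; "opening": finger opening in m.
Only numpy, scipy, OpenCV 4.12 (cv2) and the standard library are available. Lean on these libraries where they do the work, as an engineer would, in place of code of your own. Each camera call takes 0.05 s, during which the arm holds its last target. There are 200 camera calls.

TASK

Of the three detector modules standing on end along the front edge of the blue service pad, tip the one with the orange cap over the pad's edge so that it falls on its side on the pad with its green circuit board facing up, ready for probing; then slide it on until all of it lies on the pad, roughly square with it. Roll and push it without ever picking it up, and leave the other two modules standing where they are.

Things in the scene. Friction and masses are not known exactly. Their poses are not given: they have to be found in the camera images.
- orange_module_centre (a point): centre of the block to tip, 40 x 40 x 90 mm, 0.2-0.45 kg, aluminium, its top 22 mm an orange cap; stands on end on the bench 3-13 mm off the pad's near edge, sides within 5 deg of the pad's. z: along it to the cap (up at start). x: out of the green board, away from the pad at start. Pushed on the cap towards the pad it trips on the edge and falls past 30 deg, then lies x up, foot end out 10-30 mm behind the edge
- pad: blue service pad fixed to the bench, 150 mm (its x) by 300 mm (its y), 12 mm thick, thin white outline near its border; origin at the centre of its underside. Its x axis points from the near edge (x = -75 mm), along which the modules stand, to the far edge, roughly away from the robot (within 17 degrees of straight ahead)
- grey_module_centre (a point): centre of the grey-capped module, same size, make and axes; stands in the same row, neighbours about 100 mm apart between centres (gaps of at least 40 mm), in any order. To be left standing
- white_module_centre (a point): centre of the white-capped module, likewise to be left standing
Mind the look-alikes: they are no part of the job. What is shaped like the part that bears orange_module_centre but purple is not meant.

How it is judged:
On the way:
1. the orange-capped module has been tipped onto its back on the pad, board up (angle between orange_module_centre's own x axis and vertical below 0.17 rad and height (world z) of orange_module_centre between 0.027 and 0.037 m), for 0.2 s.
At the end, for the whole second after the job is handed in: The orange-capped module lies flat on the pad, circuit board up within 10 degrees, its length within 17 degrees of the pad's x axis, its ends and sides not more than 5 mm out over the pad's borders. The other two modules stand within 20 mm of where they were (all of step 1 and x of orange_module_centre in the frame of pad between -0.035 and 0.035 m and y of orange_module_centre in the frame of pad between -0.135 and 0.135 m and angle between the z axis of orange_module_centre and the x axis of pad, either way round below 0.3 rad and angle between each of grey_module_centre, white_module_centre's own z axis and vertical below 0.1 rad and distance of each of grey_module_centre, white_module_centre from where it was at the start of the episode below 0.02 m); the robot touches nothing.
It fails at once if the orange-capped module is lifted (its centre more than 80 mm above the bench; tipping raises it to about 51 mm) (height (world z) of orange_module_centre above 0.08 m).
It fails at once if the grey-capped module is knocked over or pushed away more than 20 mm (angle between grey_module_centre's own z axis and vertical above 0.5 rad or distance of grey_module_centre from where it was at the start of the episode above 0.02 m).
It fails at once if the white-capped module is knocked over or pushed away more than 20 mm (angle between white_module_centre's own z axis and vertical above 0.5 rad or distance of white_module_centre from where it was at the start of the episode above 0.02 m).
It also fails if it takes over 35 s, if anything falls off the work surface, if the arm or the gripper's body presses on something with over 40 N, if the wrist force passes 120 N, or if a joint passes its speed limit or range.

## Working session

There is one attempt and no reset: what is moved stays moved. The work goes in short steps, Python scripts to look and compute and a tool call to move; the robot and the scene stay as the last step left them, time stands still between calls to the robot, and variables do not carry over. Pictures are saved under pics/ and viewed, about 8 in all and at most 12, crops included, and the job is handed in when it is done.

Besides the shell and the picture viewer there is one more tool, called after "Emit:" in YAML: its name, and indented under it one key for each argument. arm_command: Moves the arm, as the interface text tells. Its arguments: {"type":"object","properties":{"xyz":{"type":"array","items":{"type":"array","items":{"type":"number"}}},"turn":{"type":"array","items":{"type":"array","items":{"type":"number"}}},"gripper":{"type":"number"},"force":{"type":"number"}},"required":["xyz","turn"]}

```bash
mkdir -p pics; cat > h.py <<'E'
import numpy as np, cv2
from scipy.spatial.transform import Rotation as R
from plant import robot, read_camera, spotter
def rot(o):
    o=np.array(o,float); return o if o.shape==(3,3) else (R.from_rotvec(o) if o.size==3 else R.from_quat(o)).as_matrix()
def cloud(p):
    z=p["z_map"]; v,u=np.indices(z.shape)
    c=np.stack([(u-p["cx"])/p["fx"]*z,(v-p["cy"])/p["fy"]*z,z],-1)
    return c@rot(p["orientation"]).T+np.array(p["eye"]), z>0
def save(p,n): cv2.imwrite("pics/"+n,cv2.cvtColor(p["frame"],cv2.COLOR_RGB2BGR))
E
python3 - <<'E'
from h import *
a=read_camera("top");b=read_camera("scene")
cv2.imwrite("pics/a.png",cv2.resize(cv2.cvtColor(np.vstack([a["frame"],b["frame"]]),cv2.COLOR_RGB2BGR),(400,600),interpolation=cv2.INTER_AREA) if 0 else cv2.cvtColor(np.hstack([a["frame"][:,60:460],b["frame"][:,56:456]]),cv2.COLOR_RGB2BGR))
s=robot.read_state();print(s["t"],s["tool_pos"],s["orientation"],a["orientation"],a["eye"])
for p,n in((a,"top"),(b,"scene")):
  C,ok=cloud(p)
  for q in ("orange_module_centre","grey_module_centre","white_module_centre","pad"):
    for m in spotter.masks_of(p,q)[:4]:
      P=C[m["pixels"]&ok]
      if len(P): print(n,q,round(m["confidence"],2),np.round(m["centre"]),m["pixels"].sum(),np.median(P,0).round(3),np.percentile(P,2,axis=0).round(3),np.percentile(P,98,axis=0).round(3))
E
```

```text
0.1 [ 0.26566321 -0.53775149  0.40378982] [-3.05768335e+00 -7.14023040e-01  4.08618680e-04] [-2.18461231  2.14719041 -0.05471554] [0.49142366 0.0158978  0.73033563]
top orange_module_centre 0.81 [208. 264.] 969 [0.53  0.028 0.09 ] [0.51  0.008 0.036] [0.551 0.048 0.093]
top orange_module_centre 0.74 [290. 232.] 1160 [0.421 0.072 0.09 ] [0.395 0.049 0.001] [0.442 0.095 0.093]
top grey_module_centre 0.83 [194. 338.] 1219 [ 0.549 -0.072  0.09 ] [ 0.53  -0.095  0.002] [ 0.571 -0.054  0.093]
top white_module_centre 0.72 [221. 193.] 1177 [0.511 0.122 0.09 ] [0.49  0.105 0.01 ] [0.531 0.147 0.092]
top pad 0.6 [146. 254.] 19371 [0.63  0.044 0.012] [ 0.546 -0.098  0.01 ] [0.715 0.187 0.015]
scene orange_module_centre 0.76 [178. 268.] 1576 [0.54  0.01  0.062] [0.515 0.005 0.004] [0.553 0.045 0.091]
scene orange_module_centre 0.69 [136. 232.] 1379 [0.428 0.061 0.059] [0.393 0.046 0.001] [0.443 0.088 0.091]
scene grey_module_centre 0.95 [223. 238.] 1960 [ 0.56  -0.091  0.065] [ 0.533 -0.099  0.   ] [ 0.573 -0.055  0.091]
scene white_module_centre 0.74 [138. 295.] 1276 [0.52  0.11  0.066] [0.493 0.104 0.005] [0.532 0.146 0.091]
scene white_module_centre 0.22 [226. 319.] 13100 [0.639 0.012 0.012] [ 0.551 -0.106  0.007] [0.72  0.183 0.014]
scene pad 0.77 [226. 320.] 13218 [0.639 0.012 0.012] [ 0.55  -0.106  0.005] [0.72  0.183 0.014]
scene pad 0.75 [222. 235.] 1986 [ 0.559 -0.09   0.064] [ 0.516 -0.099 -0.   ] [ 0.573 -0.053  0.091]
```

View pics/a.png

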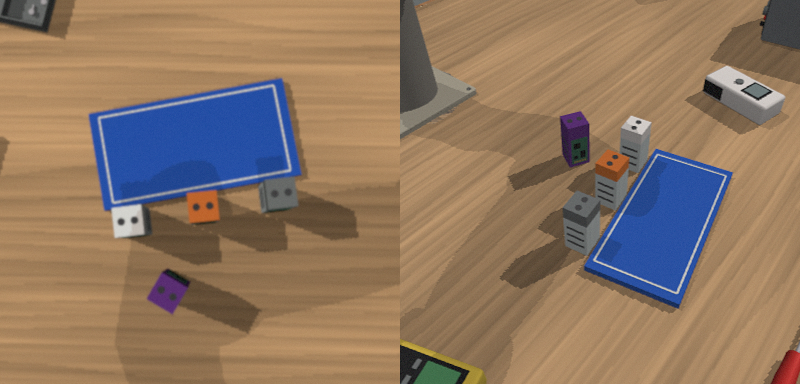

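```bash
cat >> h.py <<'E'
def pad(p):
    C,ok=cloud(p); f=p["frame"].astype(int)
    m=ok&(f[...,2]>f[...,0]+50)&(f[...,2]>f[...,1]+30)&(abs(C[...,2]-.012)<.006)&(C[...,0]>.45)
    n,l,st,_=cv2.connectedComponentsWithStats(m.astype(np.uint8)); k=1+st[1:,4].argmax()
    return cv2.minAreaRect((C[l==k][:,:2]*1000).astype(np.float32))
def caps(p):
    C,ok=cloud(p); h=cv2.cvtColor(p["frame"],cv2.COLOR_RGB2HSV)
    top=ok&(abs(C[...,2]-.09)<.006)&(C[...,1]<.2)
    n,l,st,_=cv2.connectedComponentsWithStats(top.astype(np.uint8))
    for k in range(1,n):
        if st[k,4]>300: r=cv2.minAreaRect((C[l==k][:,:2]*1000).astype(np.float32)); print("top",np.round(r[0],1),np.round(r[1],1),round(r[2],1),np.median(h[l==k],0))
E
python3 - <<'E'
from h import *
a=read_camera("top"); r=pad(a); print(r,cv2.boxPoints(r)); caps(a)
s=robot.read_state(); print(rot(s["orientation"]).round(3))
E
```

```text
((631.9421997070312, 45.34413146972656), (128.6344451904297, 266.7051086425781), 11.281487464904785) [[542.7801   163.5377  ]
 [594.9554   -98.014114]
 [721.1043   -72.84944 ]
 [668.929    188.70238 ]]
top [551.6 -76. ] [40.1 40.4] 7.8 [ 60.   7. 104.]
top [531.9  27.7] [40.  39.9] 6.8 [ 11. 193. 188.]
top [510.8 127.4] [40.  40.3] 8.0 [ 24.   7. 203.]
top [416.7  72.9] [39.9 40.5] 60.8 [139. 150. 113.]
[[ 0.897  0.443 -0.   ]
 [ 0.443 -0.897  0.   ]
 [ 0.    -0.    -1.   ]]
```

Emit:
arm_command:
  xyz:
    - [1.77,4.62,0]
    - [1.77,4.62,0]
    - [1.77,4.62,0]
    - [1.77,4.62,0]
    - [1.77,4.62,0]
    - [1.77,4.62,0]
    - [1.77,4.62,0]
    - [1.77,4.62,0]
    - [1.77,4.62,0]
    - [1.77,4.62,0]
    - [1.77,4.62,0]
    - [1.77,4.62,0]
  turn:
    - [0,0,-0.0218]
    - [0,0,-0.0218]
    - [0,0,-0.0218]
    - [0,0,-0.0218]
    - [0,0,-0.0218]
    - [0,0,-0.0218]
    - [0,0,-0.0218]
    - [0,0,-0.0218]
    - [0,0,-0.0218]
    - [0,0,-0.0218]
    - [0,0,-0.0218]
    - [0,0,-0.0218]
  gripper: 0

```text
t: 2.05
tool_pos: [0.4785, 0.0181, 0.4051]
orientation: [3.126, 0.308, 0.002]
force: [0.1, -1.0, -0.1]
opening: 0.0006
```

Emit:
arm_command:
  xyz:
    - [0,0,-5]
    - [0,0,-5]
    - [0,0,-4.3]
    - [1.0,0.2,0]
    - [1.2,0.24,0]
    - [0.78,0.15,0]
    - [0.78,0.15,0]
    - [0.78,0.15,0]
    - [0.78,0.15,0]
    - [0.78,0.15,0]
  turn:
    - [0,0,0]
    - [0,0,0]
    - [0,0,0]
    - [0,0,0]
    - [0,0,0]
    - [0,0,0]
    - [0,0,0]
    - [0,0,0]
    - [0,0,0]
    - [0,0,0]

```text
t: 3.3
tool_pos: [0.5396, 0.0285, 0.2617]
orientation: [-3.126, -0.309, -0.0]
force: [0.3, 0.9, -0.4]
opening: 0.0004
```

```bash
python3 - <<'E'
from h import *
b=read_camera("scene"); a=read_camera("top"); caps(a)
cv2.imwrite("pics/b.png",cv2.cvtColor(np.hstack([a["frame"][:,60:460],b["frame"][:,56:456]]),cv2.COLOR_RGB2BGR))
E
```

```text
top [416.9  72.8] [40.  40.1] 60.8 [139. 150. 111.]
```

View pics/b.png

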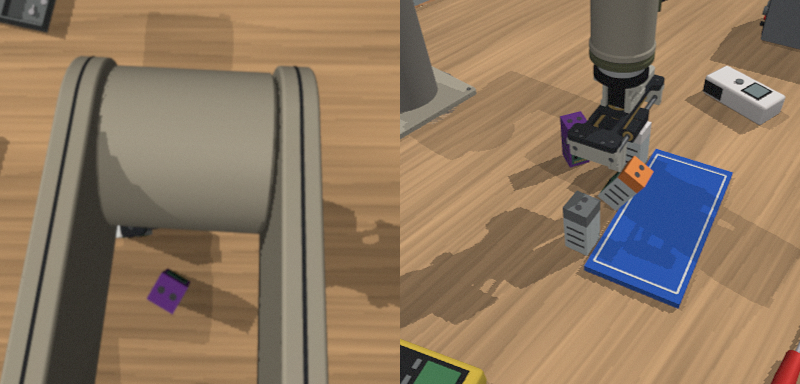

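The scene view shows the orange module (about 630,185) tilted ~35° toward the pad, with grey and white still standing. I'll carry on a little further.

Emit:
arm_command:
  xyz:
    - [0.78,0.15,0]
    - [0.78,0.15,0]
    - [0,0,0]
    - [-2,-0.4,0.5]
    - [-5,-1.0,0]
    - [-3,-0.6,0]
  turn:
    - [0,0,0]
    - [0,0,0]
    - [0,0,0]
    - [0,0,0]
    - [0,0,0]
    - [0,0,0]

```text
t: 4.15
tool_pos: [0.453, 0.0112, 0.2662]
orientation: [-3.126, -0.309, 0.002]
force: [0.2, 0.2, -0.5]
opening: 0.0004
```

```bash
cat >> h.py <<'E'
def block(p):
    C,ok=cloud(p)
    # lying block's top face, over the pad between neighbours, in frame of pad
    o=np.array([.632,.0453]);t=np.radians(11.3);c,s=np.cos(t),np.sin(t)
    d=(C[...,:2]-o)@np.array([[c,-s],[s,c]])
    m=ok&(abs(C[...,2]-.052)<.005)&(abs(d[...,1])<.06)&(d[...,0]>-.12)&(d[...,0]<.09)
    n,l,st,_=cv2.connectedComponentsWithStats(m.astype(np.uint8))
    if n<2: print("none");return
    k=1+st[1:,4].argmax(); r=cv2.minAreaRect((d[l==k]*1000).astype(np.float32))
    print("block in pad frame",np.round(r[0],1),np.round(r[1],1),round(r[2],1),"z",np.median(C[l==k][:,2]).round(4),st[k,4])
E
python3 - <<'E'
from h import *
b=read_camera("scene"); a=read_camera("top"); caps(a); block(b); block(a)
cv2.imwrite("pics/c.png",cv2.cvtColor(np.hstack([a["frame"][:,60:460],b["frame"][:,56:456]]),cv2.COLOR_RGB2BGR))
E
```

```text
top [551.5 -76. ] [40.1 40.3] 7.6 [ 60.   7. 100.]
block in pad frame [-61.   -0.4] [43.6 90.7] 89.7 z 0.052 1071
block in pad frame [-60.5   0.5] [90.4 40.5] 0.0 z 0.0529 1787
```

View pics/c.png

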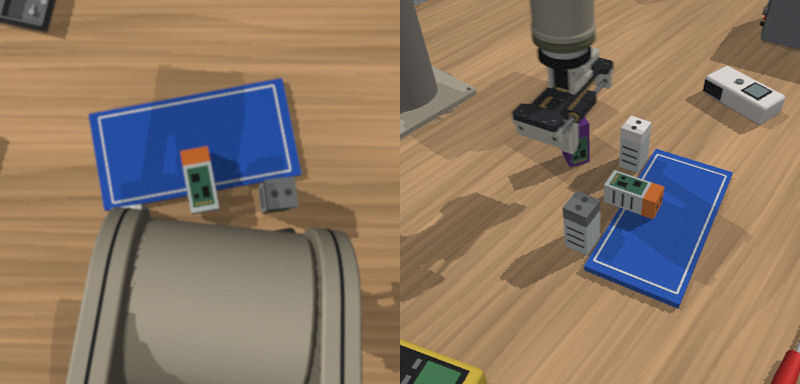

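It lies board up on the pad, with its centre at pad x ≈ -60 mm and square to the pad. White and grey are still standing. Next I'll go down behind the foot and slide it.

Emit:
arm_command:
  xyz:
    - [0,0,-5]
    - [0,0,0]
    - [2.94,0.59,0]
    - [2.4,0.48,0]
    - [0.8,0.16,0]
    - [0.7,0.14,0]
    - [0.8,0.16,0]
    - [0.8,0.16,0]
    - [0.8,0.16,0]
    - [0.8,0.16,0]
    - [0.8,0.16,0]
    - [0.8,0.16,0]
  turn:
    - [0,0,0]
    - [0,0,0]
    - [0,0,0]
    - [0,0,0]
    - [0,0,0]
    - [0,0,0]
    - [0,0,0]
    - [0,0,0]
    - [0,0,0]
    - [0,0,0]
    - [0,0,0]
    - [0,0,0]

```text
t: 5.75
tool_pos: [0.5717, 0.0348, 0.2167]
orientation: [-3.126, -0.309, 0.0]
force: [-4.1, -0.6, 2.9]
opening: 0.0003
```

Emit:
arm_command:
  xyz:
    - [0.5,0.1,0]
    - [0.4,0.08,0]
    - [0,0,0]
    - [-1,-0.2,0]
    - [-5,-1.0,0]
    - [-5,-1.0,0]
    - [0,0,5]
    - [0,0,0]
  turn:
    - [0,0,0]
    - [0,0,0]
    - [0,0,0]
    - [0,0,0]
    - [0,0,0]
    - [0,0,0]
    - [0,0,0]
    - [0,0,0]

```text
t: 6.75
tool_pos: [0.4703, 0.0142, 0.2699]
orientation: [3.125, 0.309, 0.01]
force: [0.5, -0.7, 0.7]
opening: 0.0003
```

```bash
python3 - <<'E'
from h import *
b=read_camera("scene"); a=read_camera("top"); caps(a); caps(b); block(b); block(a)
cv2.imwrite("pics/d.png",cv2.cvtColor(np.hstack([a["frame"][:,60:460],b["frame"][:,56:456]]),cv2.COLOR_RGB2BGR))
E
```

```text
top [556.4 -75.3] [30.4 40.4] 7.0 [60.  8. 96.]
top [ 39.7 -18.8] [136.8  60.5] 65.7 [19. 25. 76.]
top [510.2 126.6] [41.2 44.6] 7.7 [ 12.  11. 191.]
top [551.3 -77.1] [41.3 41.6] 7.6 [90.  8. 98.]
block in pad frame [2.5 0.3] [90.3 42.9] 0.1 z 0.0521 1141
block in pad frame [3.  0.9] [40.9 90.5] 89.9 z 0.0528 1754
```

View pics/d.png

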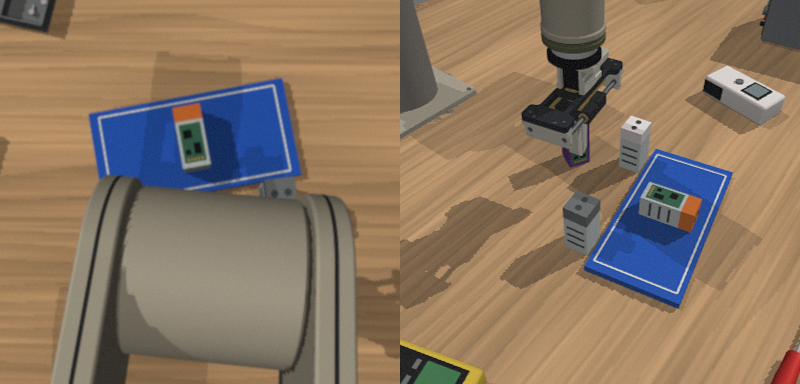

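The module lies board up and wholly on the pad, centred at about (3, 1) mm in the pad frame and square with it. The other two modules stand unmoved and the arm is clear, so I'm handing in.

```bash
python3 -c "
from h import *
print(robot.close_job())"
```

```text
the job is handed in; nothing more can be done
None
```

I tipped the orange-capped module over the pad's near edge with the closed fingertips on its cap. Then I slid it onto the pad by pushing on its foot end, without picking it up, and handed the job in at about 7 s.

- **Orange module:** it lies board up, with its centre about 3 mm from the pad's centre in x and 1 mm in y. Its length is within 0.5° of the pad's x axis. Its top face is at 52–53 mm, which is right for lying flat on the pad.
- **Other two modules:** the grey and white modules still stand, within about 1–2 mm of where they were, which is about the camera calibration accuracy. In the last top view the arm hid the white one and part of the grey, so this rests on the scene camera.
- **Robot:** the fingers were backed off and touching nothing when I handed in.

No check failed. `close_job()` reported no verdict.

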